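Set out the vial-filling station

TASK

Set out the vial-filling station: lay the green label roll, now between the blue rack and the teal tip box, flat on the middle of the tip box's lid, and lay the white timer, screen up, in the middle of that gap, in line with the rack. Stand the white-capped amber bottle in line with the rack about 3 cm off its other end (away from the tip box), and the blue-capped vial about 3 cm clear of that bottle, straight in front of it (towards the near edge of the worktop, square to the rack). Leave the black-capped bottle and the vials in the rack where they are.

Things in the scene. Friction and masses are not known exactly. Their poses are not given: they have to be found in the camera images.
- vial_rack: blue open vial rack, fixed to the worktop, 56 mm (x) by 150 mm (y) by 40 mm high; a black-capped and a white-capped vial stand in it (tops 56 mm above the worktop) and stay. Origin: centre of its underside, on the worktop (z = 0). Its y axis runs along its length, within 0.08 rad of the world y axis; its x axis points away from the robot towards the back wall.
- tip_box: closed tip box, teal with clear lid, fixed; 66 (own x) by 110 (own y) mm, flat lid top 72 mm up. Origin: centre of its underside. It stands in line with the rack, its 110 mm side along the rack's length, off the rack's left or right end (varies), centres about 282 mm apart: a clear gap of about 150 mm, its middle 150 mm from the rack's centre along the rack's y axis.
- label_roll: roll of green stickers lying flat, 52 mm across, 22 mm high, with an open core of about 20 mm. Origin: centre of its underside. It starts on the worktop in the gap between rack and tip box.
- amber_bottle: the smaller amber reagent bottle, with the WHITE cap: 52 mm across (straight body from the foot to about 60 mm up), 105 mm high in all, 0.17 kg. Origin: centre of its underside. Starts upright on the worktop.
- blue_vial: small frosted vial with the BLUE cap, 15 mm across, 50 mm high. Origin: centre of its underside. Starts upright on the worktop.
- timer: white lab timer lying on its back, 62 mm square (sides along its own x and y), 18 mm high at the edges, 21 mm with its buttons. Origin: centre of its underside.
- black_cap_bottle: bystander: the bigger amber reagent bottle, with a BLACK cap, 60 mm across, 125 mm high. Origin: centre of its underside. Must stay where it is, upright.
- black_vial: bystander: vial with a BLACK cap, 15 mm across, 50 mm high, standing in the rack. Origin: centre of its underside. Stays.
- white_vial: bystander: vial with a WHITE cap, 15 mm across, 50 mm high, standing in the rack. Origin: centre of its underside. Stays.
Not all that is in view belongs to the job. Of the things like the label_roll, leave any that is pink; of the rest the larger one is meant.

How it is judged (in metres and radians):
At the end, for the whole second after the job is handed in: Roll flat on the lid, within 15 mm of its centre; timer flat, within 18 mm of the gap's middle; bottle in line with the rack, 30 mm (±16) off its free end; vial 15 to 45 mm clear in front of the bottle, within 22 mm sideways of its proper place. All upright or flat, at rest, released (((y of tip_box in the frame of vial_rack above 0 m and y of timer in the frame of vial_rack between 0.132 and 0.168 m and y of amber_bottle in the frame of vial_rack between -0.147 and -0.115 m and y of blue_vial in the frame of vial_rack between -0.153 and -0.109 m) or (y of tip_box in the frame of vial_rack below 0 m and y of timer in the frame of vial_rack between -0.168 and -0.132 m and y of amber_bottle in the frame of vial_rack between 0.115 and 0.147 m and y of blue_vial in the frame of vial_rack between 0.109 and 0.153 m)) and x of timer in the frame of vial_rack between -0.018 and 0.018 m and x of amber_bottle in the frame of vial_rack between -0.016 and 0.016 m and x of blue_vial in the frame of vial_rack between -0.094 and -0.036 m and horizontal distance between blue_vial and amber_bottle between 0.049 and 0.079 m and horizontal distance between label_roll and tip_box below 0.015 m and z of label_roll in the frame of tip_box between 0.068 and 0.077 m and height (world z) of each of timer, amber_bottle, blue_vial below 0.006 m and linear speed of each of label_roll, amber_bottle, blue_vial, timer below 0.02 m/s and contact force between each of label_roll, amber_bottle, blue_vial, timer and the fingers below 0.1 N and angle between each of label_roll, amber_bottle, blue_vial, timer's own z axis and vertical below 0.1 rad); the robot touches nothing.
It fails at once if the black-capped bottle is moved by more than 20 mm or tipped, or a vial in the rack is moved by more than 20 mm (distance of any of black_cap_bottle, black_vial, white_vial from where it was at the start of the episode above 0.02 m or angle between black_cap_bottle's own z axis and vertical above 0.3 rad).
It also fails if it takes over 144 s, if anything falls off the work surface, if the arm or the gripper's body presses on something with over 40 N, if the wrist force passes 120 N, or if a joint passes its speed limit or range.

ROBOT

A 7-joint arm with a two-finger parallel gripper is mounted at the origin on a cart in front of the work surface, level with it; the furniture and walls round the work are solid. World frame = base frame: x ahead of the robot, y to its left, z up, the work surface at z = 0. Lengths are in mm, angles in rad, forces in N, time in s.
With the tool pointing down it reaches from about 350 to 900 mm from the base axis. Payload 8.1 kg.
Tool frame: the origin (TCP) lies on the centre line of the jaws, within the pads' length; the fingertips stand 14 mm ahead of it and the grasp point (between the pads) lies 5 mm behind it; z points along the fingers, y is the direction in which the jaws open and shut (so a half turn about z gives the same grasp; the last joint's range is limited). The gripper opens to 92 mm and grips with 3 to 60 N. Pads are 19 mm wide; open, the fingers measure 130 mm over their backs; the gripper's body (75 mm by 190 mm) begins 47 mm behind the grasp point.
Start: joints at [1.135, 0.434, 0.025, 1.573, -0.012, 1.134, -0.075], TCP at [204.158, -590.729, 240.742] pointing down, gripper open.
Joint ranges: [-2.62, 2.62], [-0.44, 2.09], [-1.27, 1.32], [0.08, 2.57], [-1.32, 4.46], [0.12, 2], [-2.74, 2.74]. Speed limits (rad/s): [2.22, 2.22, 3.01, 3.01, 3.14, 3.14, 3.14].

INTERFACE

Orientations are given as a unit quaternion [w, x, y, z].
In Python, from workcell import arm, viewer gives the robot as it stands. The module is installed in compiled form; this text tells all that it offers.
- The arm moves only by the tool apply_moves, never from a script. Its argument "targets" is a list of rows, each a list of 7 numbers: the shift along the tool's x, y, z in mm, then the turn, a rotation vector about the tool's x, y, z in rad, then the finger opening in mm, from 0 to 91.8. In form: [[x, y, z, wx, wy, wz, gripper], ...]. A call has 1 to 20 rows; each row shifts and turns the commanded pose from where the row before left it, along the tool's axes as they then stand; what a row does not reach is not made up. A row lasts 1/8 s, in which the tool goes at most 62.5 mm and 10.7 degrees, less where a joint would pass 70% of its speed; a pose out of reach is approached as far as the arm can. A call with a gripper value outside its range is refused whole. The fingers move at their own pace and stop on an object; the grip force is fixed at half the most. Time passes only in rows, so rows that do not move let the fingers close. It gives the time, the measured TCP pose, the force and the opening at its end, in the units of the state.
- arm.get_state(): the state, without advancing time (a new reading comes with each control period).
- viewer.read_camera(name): name is "scene" or "top"; returns the picture (420x560x3 uint8, red, green, blue); there is no depth.
- viewer.camera_model(name): a dict with "fx", "fy", "cx", "cy" (pixels), "rvec" (rotation vector, rad) and "tvec" (3), from world to camera coordinates, as OpenCV has them. Camera axes: x right, y down, z forward; pixel columns grow to the right and rows downward; lengths in mm; the calibration is good to about 2 mm. A picture is of the moment at which its call begins. camera_model takes no time and is no camera call.
- arm.close_job(): hands the job in, once; it reports no verdict.
The state is a dict: "time_s": time; "joints": joint angles; "joint_vel": joint speeds; "joint_torque": joint torques, N m; "eef_pos": TCP position; "eef_rot": TCP orientation; "ft_force": force on the tool from outside, world axes, zero at the start; "wrist_torque": the same for the moment, N m; "finger_gap": finger opening in mm.
Only numpy, scipy, OpenCV 4.12 (cv2) and the standard library are available. Lean on these libraries where they do the work, as an engineer would, in place of code of your own. Each camera call takes 0.05 s, during which the arm holds its last target. There are 200 camera calls.

## Working session

There is one attempt and no reset: what is moved stays moved. The work goes in short steps, Python scripts to look and compute and a tool call to move; the robot and the scene stay as the last step left them, time stands still between calls to the robot, and variables do not carry over. Pictures are saved under pics/ and viewed, about 12 in all and at most 16, crops included, and the job is handed in when it is done.

Besides the shell and the picture viewer there is one more tool, called after ">>>" in YAML: its name, and indented under it one key for each argument. apply_moves: Moves the arm, as the interface text tells. Its arguments: {"type":"object","properties":{"targets":{"type":"array","items":{"type":"array","items":{"type":"number"}}}},"required":["targets"]}

```bash
mkdir -p pics; cat > h.py <<'E'
import numpy as np, cv2
from scipy.spatial.transform import Rotation as R
from workcell import arm, viewer
def cam(n):
    m=viewer.camera_model(n); K=np.array([[m['fx'],0,m['cx']],[0,m['fy'],m['cy']],[0,0,1.]])
    return K,np.array(m['rvec'],float).ravel(),np.array(m['tvec'],float).ravel()
def ray(n,u,v,z):
    K,r,t=cam(n); M=R.from_rotvec(r).as_matrix(); c=-M.T@t
    d=M.T@np.linalg.inv(K)@np.array([u,v,1.]); return c+d*(z-c[2])/d[2]
def proj(n,p):
    K,r,t=cam(n); return cv2.projectPoints(np.array(p,float).reshape(-1,1,3),r,t,K,None)[0].reshape(-1,2)
def snap(n,f):
    im=viewer.read_camera(n); cv2.imwrite(f'pics/{f}.png',im[:,:,::-1]); return im
E
python3 - <<'E'
from h import *
print({k:v for k,v in arm.get_state().items()})
for n in('scene','top'):
    snap(n,n+'0'); K,r,t=cam(n); print(n,K[0,0],-R.from_rotvec(r).as_matrix().T@t)
    im=cv2.imread(f'pics/{n}0.png')
    cv2.imwrite(f'pics/{n}0b.png',cv2.resize(im,(800,600),interpolation=cv2.INTER_CUBIC))
E
```

```text
{'time_s': 0.0, 'joints': array([ 1.13537595,  0.43524885,  0.02501127,  1.57407152, -0.0116196 ,
        1.13398612, -0.0750921 ]), 'joint_vel': array([ 0.00152512, -0.00045287,  0.00133694,  0.00063992,  0.00162849,
       -0.00183989,  0.00239345]), 'joint_torque': array([-7.87079480e-04, -6.67848659e+01,  9.84308347e-01, -3.14468479e+01,
       -6.07571541e-02,  4.27750975e-02,  2.44200037e-04]), 'eef_pos': array([ 203.97321182, -590.27879109,  239.93920826]), 'eef_rot': array([-7.58490557e-04,  9.86194113e-01,  1.65591537e-01, -1.99100465e-04]), 'ft_force': array([-0.85708724, -0.1337299 , -0.03626318]), 'wrist_torque': array([ 0.00200288, -0.00289136,  0.0097113 ]), 'finger_gap': 91.83538689210549}
scene 381.9810704463615 [-222.44151368  400.35802918  777.07596684]
top 403.43471743319634 [ 308.14502182  -54.75386306 1128.46642058]
```

View pics/scene0b.png

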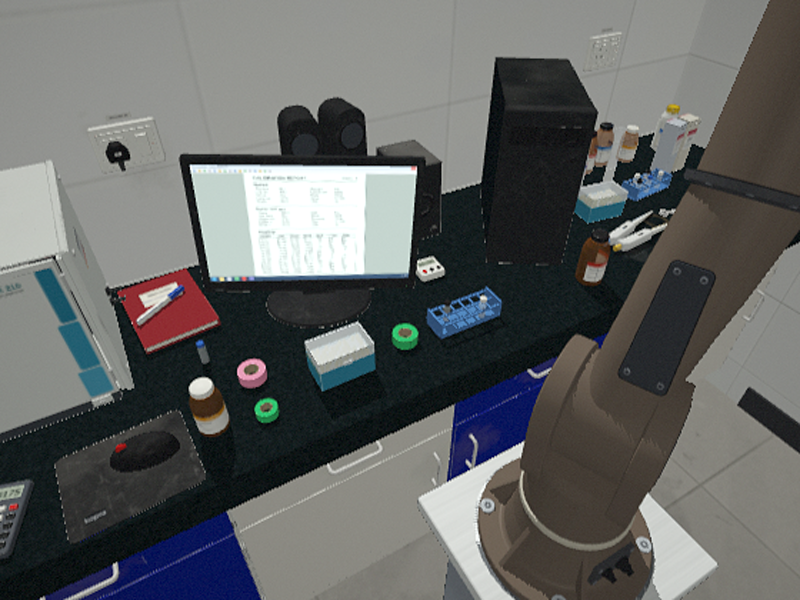

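View pics/top0b.png

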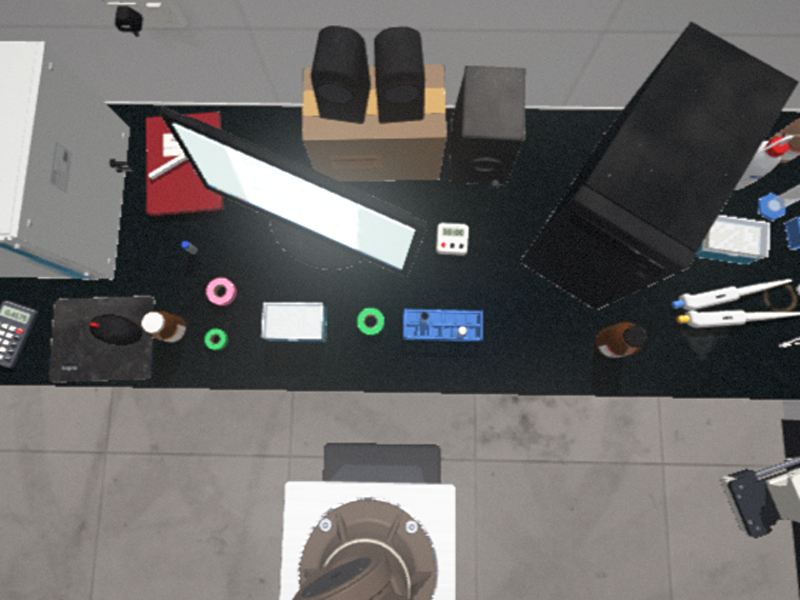

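The top view (800x600) shows these candidates:
- **Rolls:** large green at (370,321) in the gap, small green at (216,339) and pink at (220,291), both decoys. I choose (370,321).
- **Bottles:** white-capped amber at (155,324), chosen. The black-capped one at (620,340) stays.
- **Blue vial:** (188,246).
- **Timer:** white, at (452,239); the calculator at (15,330) is not it.
- **Fixed items:** tip box at (294,322), rack at (443,325). The tip box is on the +y side.

```bash
cat >> h.py <<'E'
def blob(n,im,box,lo,hi,z):
    "largest HSV blob in box(x0,y0,x1,y1): hull minAreaRect, world corners at height z"
    x0,y0,x1,y1=box; hsv=cv2.cvtColor(im[y0:y1,x0:x1],cv2.COLOR_RGB2HSV)
    m=cv2.inRange(hsv,np.array(lo),np.array(hi))
    cs,_=cv2.findContours(m,cv2.RETR_EXTERNAL,cv2.CHAIN_APPROX_NONE); c=max(cs,key=cv2.contourArea)
    pts=np.array([ray(n,p[0]+x0,p[1]+y0,z)[:2] for p in c.reshape(-1,2)],np.float32)
    (cx,cy),(w,h),a=cv2.minAreaRect(pts); return np.round([cx,cy,w,h,a],1),cv2.boundingRect(c)
E
python3 - <<'E'
from h import *
im=cv2.imread('pics/top0.png')[:,:,::-1].copy(); sc=cv2.imread('pics/scene0.png')[:,:,::-1].copy()
G=([45,120,80],[80,255,255]); W=([0,0,150],[180,70,255]); B=([100,110,60],[125,255,255])
for nm,b,c,z in [('roll',(245,210,275,240),G,22),('small',(138,226,165,250),G,18),('timer',(300,150,332,182),W,18),('whitecap',(92,212,118,242),W,105),('rack',(275,208,345,245),B,40),('bluecap',(120,165,140,180),B,50),('box',(180,205,232,245),([0,0,110],[180,90,255]),72)]:
    try: print('top',nm,*blob('top',im,b,*c,z))
    except Exception as e: print(nm,e)
for nm,b,c,z in [('roll',(270,220,297,248),G,22),('timer',(288,176,314,200),W,18),('whitecap',(128,260,155,284),W,105),('bluecap',(133,235,150,247),B,50),('rack',(295,195,355,240),B,40)]:
    try: print('scene',nm,*blob('scene',sc,b,*c,z))
    except Exception as e: print(nm,e)
a=np.hstack([cv2.resize(im[150:255,85:235],(400,280)),cv2.resize(im[150:255,235:385],(400,280))])
b=np.hstack([cv2.resize(sc[215:320,110:260],(400,280)),cv2.resize(sc[150:255,230:380],(400,280))])
cv2.imwrite('pics/c1.png',np.vstack([a,b])[:,:,::-1])
# monitor low edge
E
```

```text
top roll [456.6   5.2  53.   49.9   1.2] (5, 5, 19, 20)
top small [417.5 303.8  38.8  44.8   0.9] (5, 4, 17, 15)
top timer [ 626.4 -154.1   59.9   61.8   89.7] (6, 6, 22, 22)
top whitecap [437.9 392.5  36.1  36.9  48.2] (7, 6, 16, 15)
top rack [ 449.8 -132.9  154.8   62.    89.6] (6, 7, 58, 24)
top bluecap [597.9 368.4  14.3  16.5   0.8] (6, 3, 7, 6)
top box [447.7 144.3  72.  120.1   0.9] (3, 6, 46, 28)
scene roll [446.6  11.3  51.3  72.6  60.8] (4, 6, 19, 19)
scene timer [ 616.2 -148.1   63.    76.3   89.3] (3, 4, 20, 16)
scene whitecap [431.  396.   34.7  41.2  48.3] (4, 4, 17, 15)
scene bluecap [590.3 370.   12.8  20.9  76.4] (4, 3, 6, 6)
scene rack [ 433.1 -122.2  173.8   91.3   89.2] (3, 5, 54, 37)
```

View pics/c1.png

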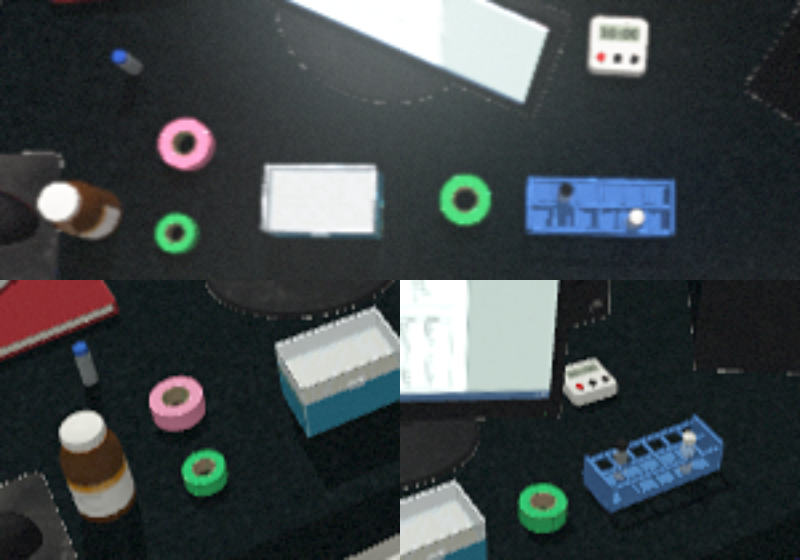

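The crop confirms the choice: the larger green roll is in the gap, the timer is screen up right of the monitor, and the white-capped bottle, blue vial and decoys are distinct. Before reaching, I'll check the monitor geometry near the timer and vial.

```bash
cat >> h.py <<'E'
def tri(pt,ps):
    P=[]
    for n in('top','scene'):
        K,r,t=cam(n); P.append(K@np.c_[R.from_rotvec(r).as_matrix(),t])
    X=cv2.triangulatePoints(P[0],P[1],np.array(pt,float).reshape(2,1),np.array(ps,float).reshape(2,1)); return np.round(X[:3,0]/X[3,0],1)
def plan(x,y,z,psi):
    "tool-frame shift from measured pose to target (tool z down); turn about tool z"
    s=arm.get_state(); q=R.from_quat(s['eef_rot'],scalar_first=True)
    d=q.inv().apply(np.array([x,y,z])-s['eef_pos'])
    T=R.from_matrix(np.array([[np.cos(psi),np.sin(psi),0],[np.sin(psi),-np.cos(psi),0],[0,0,-1]]))
    print('pos',np.round(s['eef_pos'],1),'j',np.round(s['joints'],2),'gap',round(s['finger_gap'],1),'F',np.round(s['ft_force'],1))
    print('shift',np.round(d,1),'turn',np.round((q.inv()*T).as_rotvec(),3))
E
python3 - <<'E'
from h import *
k=.7
for nm,a,b in [('mon BR',(405,270),(414,287)),('mon TR',(425,222),(424,155)),('mon TL',(163,108),(180,154)),('vialcap',(186,244),(200.5,343)),('timer c',(452,239),(430,268)),('tower near bottom',(598,308),(487,262)),('whitecap',(152,323),(201,387)),('rollc',(370,321),(405,333)),('blk bottle cap',(635,337),(599,237))]:
    print(nm,tri(np.array(a)*k,np.array(b)*k))
plan(456,5,150,np.pi/2)
E
```

```text
mon BR [550.3 -65.   42.6]
mon TR [557.3 -88.1 335.2]
mon TL [719.4 297.5 356.9]
vialcap [599.1 367.6  42.3]
timer c [ 624.7 -156.4    9.4]
tower near bottom [ 566.6 -403.2  -30.1]
whitecap [435.4 394.6  99.3]
rollc [456.2   5.   17.6]
blk bottle cap [ 424.4 -465.7  111.9]
pos [ 204.  -590.3  240. ] j [ 1.14  0.44  0.02  1.57 -0.01  1.13 -0.08] gap 92.0 F [-0.7 -0.1  0.2]
shift [ 432.6 -480.2   90.6] turn [-1.000e-03 -1.000e-03 -1.238e+00]
```

>>> apply_moves:
  targets:
    - [33.3,-36.9,0,0,0,0,91]
    - [33.3,-36.9,0,0,0,0,91]
    - [33.3,-36.9,0,0,0,0,91]
    - [33.3,-36.9,0,0,0,0,91]
    - [33.3,-36.9,0,0,0,0,91]
    - [33.3,-36.9,0,0,0,0,91]
    - [33.3,-36.9,0,0,0,0,91]
    - [33.3,-36.9,0,0,0,0,91]
    - [33.3,-36.9,0,0,0,0,91]
    - [33.3,-36.9,0,0,0,0,91]
    - [33.3,-36.9,0,0,0,0,91]
    - [33.3,-36.9,0,0,0,0,91]
    - [33,-37.4,0,0,0,0,91]
    - [0,0,20,0,0,-0.177,91]
    - [0,0,20,0,0,-0.177,91]
    - [0,0,20,0,0,-0.177,91]
    - [0,0,20,0,0,-0.177,91]
    - [0,0,10,0,0,-0.177,91]
    - [0,0,0,0,0,-0.177,91]
    - [0,0,0,0,0,-0.176,91]

```text
time_s: 2.6
eef_pos: [455.8, 4.4, 150.3]
eef_rot: [-0.0, 0.705, 0.709, -0.0]
ft_force: [-0.3, 0.6, -0.5]
finger_gap: 91.1
```

```bash
python3 - <<'E'
from h import *
plan(456,5,17,np.pi/2)
s=snap('scene','s1');cv2.imwrite('pics/s1b.png',cv2.resize(s[130:340,130:410],(800,600))[:,:,::-1])
E
```

```text
pos [455.8   4.4 150.3] j [ 0.38  0.34 -0.63  2.04  0.27  0.84 -0.4 ] gap 91.1 F [-0.3  0.6 -0.5]
shift [  0.6   0.3 133.3] turn [-0.001 -0.     0.006]
```

View pics/s1b.png

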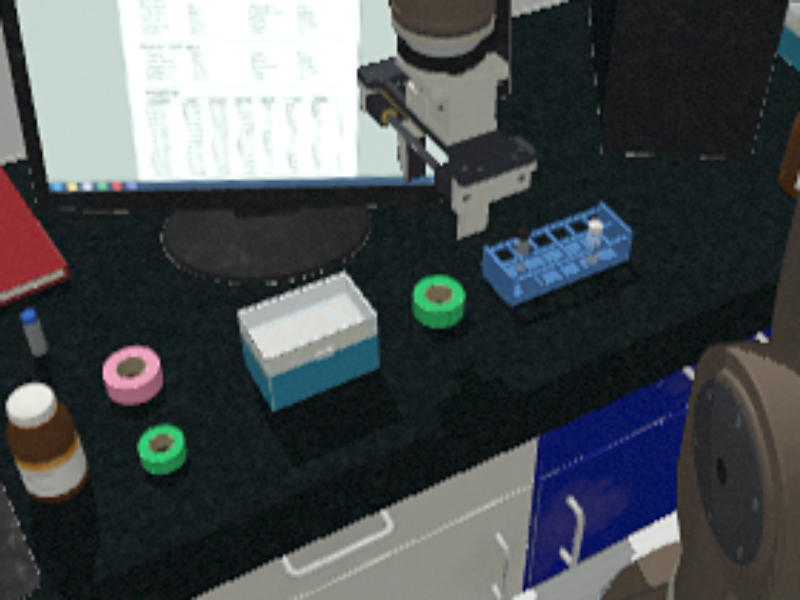

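The arm is centred over the large green roll (crop pixel 440,300) and the jaws lie along x. I'll go down, grip and lift.

>>> apply_moves:
  targets:
    - [0,0,35,0,0,0,91]
    - [0,0,35,0,0,0,91]
    - [0,0,30,0,0,0,91]
    - [0,0,20,0,0,0,91]
    - [0,0,13,0,0,0,91]
    - [0,0,0,0,0,0,91]
    - [0,0,0,0,0,0,45]
    - [0,0,0,0,0,0,45]
    - [0,0,0,0,0,0,45]
    - [0,0,0,0,0,0,45]
    - [0,0,0,0,0,0,45]

```text
time_s: 4.03
eef_pos: [456.3, 4.4, 17.9]
eef_rot: [0.0, 0.707, 0.707, 0.0]
ft_force: [-0.6, -0.3, 2.8]
finger_gap: 50.2
```

>>> apply_moves:
  targets:
    - [0,0,0,0,0,0,30]
    - [0,0,0,0,0,0,30]
    - [0,0,-15,0,0,0,30]
    - [0,0,-30,0,0,0,30]
    - [0,0,-35,0,0,0,30]
    - [0,0,-30,0,0,0,30]
    - [25,0,0,0,0,0,30]
    - [40,-2,0,0,0,0,30]
    - [40,-2,0,0,0,0,30]
    - [30,-1,0,0,0,0,30]
    - [9,0,0,0,0,0,30]
    - [0,0,0,0,0,0,30]

```text
time_s: 5.52
eef_pos: [451.1, 148.2, 128.0]
eef_rot: [0.0, 0.707, 0.707, -0.0]
ft_force: [0.4, 0.0, -0.5]
finger_gap: 50.6
```

```bash
python3 - <<'E'
from h import *
plan(451,149,91,np.pi/2)
s=snap('scene','s2');a=cv2.resize(s[150:290,180:320],(400,400));t=snap('top','t2');b=cv2.resize(t[170:270,170:270],(400,400))
cv2.imwrite('pics/s2b.png',np.hstack([a,b])[:,:,::-1])
E
```

```text
pos [451.1 148.2 128. ] j [ 0.07  0.41 -0.64  2.02  0.34  0.81 -0.76] gap 50.6 F [ 0.4  0.  -0.5]
shift [ 0.8 -0.1 37. ] turn [-0.     0.     0.001]
```

View pics/s2b.png

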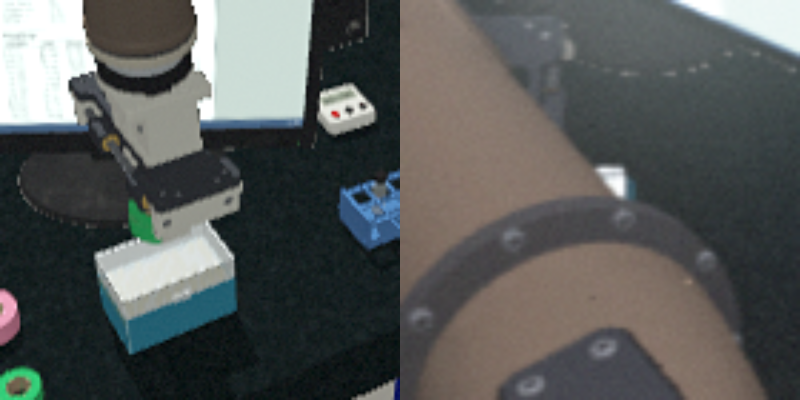

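The roll is held (left crop, around 145,220) above the box lid. I'll lower it, release and lift.

>>> apply_moves:
  targets:
    - [0.8,0,20,0,0,0,30]
    - [0,0,12,0,0,0,30]
    - [0,0,5.5,0,0,0,30]
    - [0,0,0,0,0,0,30]
    - [0,0,0,0,0,0,60]
    - [0,0,0,0,0,0,75]
    - [0,0,0,0,0,0,80]
    - [0,0,-20,0,0,0,80]
    - [0,0,-50,0,0,0,80]
    - [0,0,-50,0,0,0,91]
    - [-50,0,-20,0,0,0,91]
    - [-50,0,0,0,0,0,91]
    - [-50,0,0,0,0,0,91]
    - [-50,0,0,0,0,0,91]
    - [-50,0,0,0,0,0,91]

```text
time_s: 7.5
eef_pos: [451.0, -102.4, 230.5]
eef_rot: [0.0, 0.707, 0.707, 0.0]
ft_force: [0.8, 0.1, 0.5]
finger_gap: 91.0
```

```bash
python3 - <<'E'
from h import *
plan(626,-160,150,np.pi/2)
s=snap('scene','s3');t=snap('top','t3')
a=cv2.resize(s[150:290,180:360],(400,311));b=cv2.resize(t[130:270,170:350],(400,311))
cv2.imwrite('pics/s3b.png',np.hstack([a,b])[:,:,::-1])
G=([45,120,80],[80,255,255])
for n,im,bx in(('top',t,(180,190,240,250)),('scene',s,(205,205,275,275))):
  try: print(*blob(n,im,bx,*G,94))
  except Exception as e: print(n,e)
E
```

```text
pos [ 451.  -102.4  230.5] j [ 0.6   0.24 -0.59  1.93  0.16  1.02 -0.05] gap 91.0 F [0.8 0.1 0.5]
shift [-57.6 174.9  80.6] turn [0.001 0.    0.   ]
[451.8 148.7  48.8  49.   47. ] (13, 22, 20, 20)
[442.3 154.4  48.8  67.   64.6] (21, 21, 20, 19)
```

View pics/s3b.png

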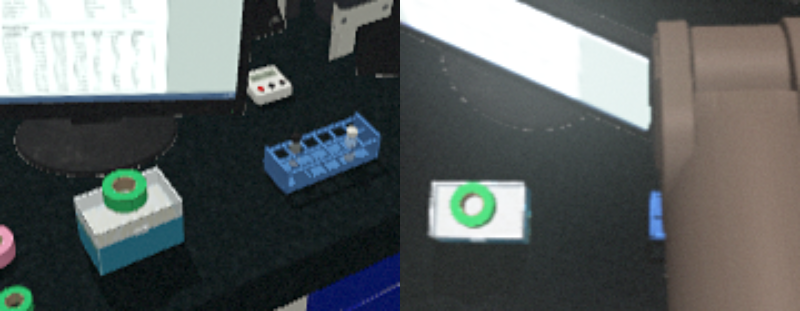

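The roll lies flat on the lid: top view measures (452,149) against the lid centre at about (451,149). Next is the timer, so I'll check the clearance to the subwoofer and the monitor edge.

```bash
python3 - <<'E'
from h import *
t=cv2.imread('pics/top0.png');s=cv2.imread('pics/scene0.png')
f=lambda a:cv2.convertScaleAbs(cv2.resize(a,(400,500),interpolation=cv2.INTER_CUBIC),alpha=1.8,beta=25)
cv2.imwrite('pics/c4.png',np.hstack([f(t[70:195,275:375]),f(s[90:215,260:360])]))  # x4
E
```

```text
(no output)
```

View pics/c4.png

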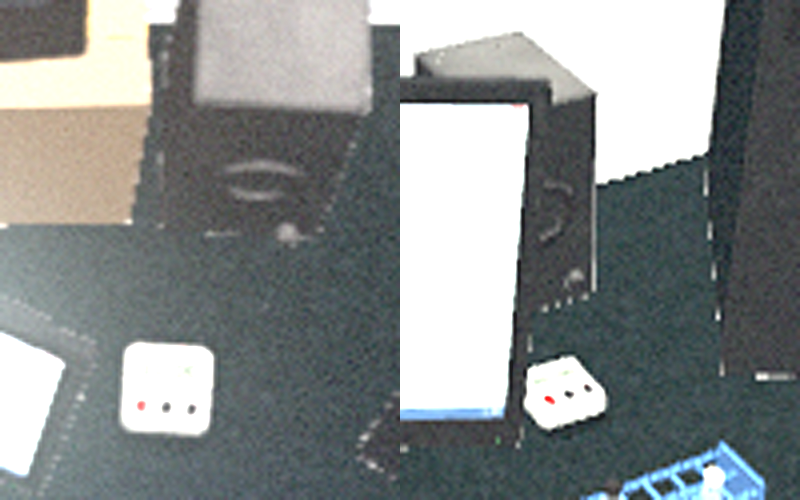

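```bash
python3 - <<'E'
from h import *
T=lambda u,v:(275+u/4,70+v/4); S=lambda u,v:(260+(u-400)/4,90+v/4)
for u in (165,250,325): print('sub bottom',np.round(ray('top',*T(u,235),0),1))
print('knob',tri(T(288,231),S(572,277)))
print('sub BR',tri(T(320,237),S(594,292)))
print('mon TR',tri(T(95,342),S(551,80)),'mon BR',tri(T(35,495),S(520,443)))
print('timer corners z18',[np.round(ray('top',*T(u,v),18)[:2],1) for u,v in((121,345),(213,345),(213,433),(121,433))])
E
```

```text
sub bottom [ 746.2 -155.2    0. ]
sub bottom [ 747.  -217.7    0. ]
sub bottom [ 747.7 -272.7    0. ]
knob [ 740.4 -240.    27.8]
sub BR [ 747.1 -268.7   -1.2]
mon TR [558.4 -91.3 329.9] mon BR [537.3 -62.8  52.3]
timer corners z18 [array([ 655.9, -122.1]), array([ 656.8, -187.8]), array([ 592. , -187.4]), array([ 591.1, -122.3])]
```

The subwoofer front is at x≈747 and the monitor's right edge at about (537..558, -63..-91). With the jaws along x over the timer (624,-155) there is room. I'll approach at y=-165 for extra margin from the monitor.

>>> apply_moves:
  targets:
    - [-32,0,0,0,0,0,91]
    - [-31,0,0,0,0,0,91]
    - [0,40,15,0,0,0,91]
    - [0,45,20,0,0,0,91]
    - [0,45,25,0,0,0,91]
    - [0,43,20,0,0,0,91]
    - [0,0,20,0,0,0,91]
    - [0,0,0,0,0,0,91]

```text
time_s: 8.6
eef_pos: [622.4, -163.0, 128.3]
eef_rot: [-0.002, 0.707, 0.707, -0.001]
ft_force: [-0.4, -0.3, -0.9]
finger_gap: 91.0
```

```bash
python3 - <<'E'
from h import *
plan(624,-165,16,np.pi/2)
s=snap('scene','s5');t=snap('top','t5')
a=cv2.resize(s[90:230,240:420],(400,311));b=cv2.resize(t[70:280,230:500],(400,311))
cv2.imwrite('pics/s5b.png',np.hstack([a,b])[:,:,::-1])
E
```

```text
pos [ 622.4 -163.   128.3] j [ 0.48  0.62 -0.48  1.62  0.33  0.99 -0.1 ] gap 91.0 F [-0.4 -0.3 -0.9]
shift [ -2.1   2.1 112.2] turn [-0.004 -0.001  0.001]
```

View pics/s5b.png

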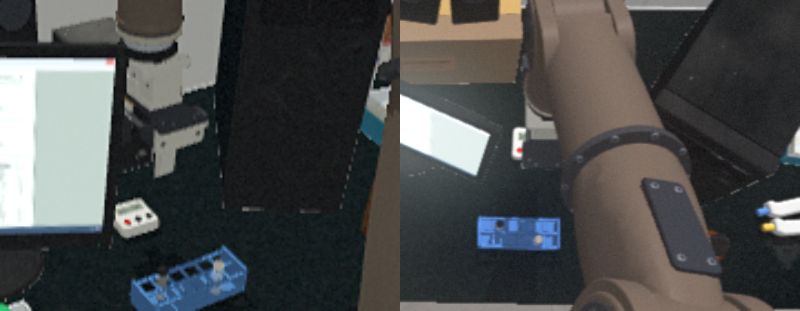

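The gripper is above and behind the timer (left crop 135,215), and the forearm comes in from the right, clear of the monitor. Going down to grip.

>>> apply_moves:
  targets:
    - [-2,2,30,0,0,0,91]
    - [0,0,30,0,0,0,91]
    - [0,0,25,0,0,0,91]
    - [0,0,17,0,0,0,91]
    - [0,0,10,0,0,0,91]
    - [0,0,0,0,0,0,91]
    - [0,0,0,0,0,0,50]
    - [0,0,0,0,0,0,40]
    - [0,0,0,0,0,0,40]
    - [0,0,0,0,0,0,40]
    - [0,0,0,0,0,0,40]
    - [0,0,0,0,0,0,40]
    - [0,0,-15,0,0,0,40]
    - [0,0,-30,0,0,0,40]
    - [0,0,-35,0,0,0,40]
    - [0,0,-30,0,0,0,40]
    - [0,0,0,0,0,0,40]

```text
time_s: 10.82
eef_pos: [627.9, -165.8, 131.7]
eef_rot: [0.002, 0.707, 0.707, 0.002]
ft_force: [0.1, 0.1, -1.0]
finger_gap: 59.4
```

>>> apply_moves:
  targets:
    - [0,-25,0,0,0,0,40]
    - [0,-40,0,0,0,0,40]
    - [0,-40,0,0,0,0,40]
    - [0,-40,0,0,0,0,40]
    - [0,-30,0,0,0,0,40]
    - [25,0,0,0,0,0,40]
    - [40,0,0,0,0,0,40]
    - [40,0,0,0,0,0,40]
    - [40,0,0,0,0,0,40]
    - [27,0,0,0,0,0,40]
    - [0,0,0,0,0,0,40]

```text
time_s: 12.2
eef_pos: [450.8, 8.4, 128.1]
eef_rot: [-0.0, 0.706, 0.708, 0.0]
ft_force: [-0.4, -0.0, -0.4]
finger_gap: 59.0
```

```bash
python3 - <<'E'
from h import *
plan(452,6.5,17,np.pi/2)
s=snap('scene','s6');t=snap('top','t6')
a=cv2.resize(s[130:270,200:380],(400,311));b=cv2.resize(t[130:270,170:350],(400,311))
cv2.imwrite('pics/s6b.png',np.hstack([a,b])[:,:,::-1])
E
```

```text
pos [450.8   8.4 128.1] j [ 0.33  0.36 -0.58  2.08  0.28  0.77 -0.42] gap 59.0 F [-0.4 -0.  -0.4]
shift [ -2.    1.2 111.1] turn [-0.    -0.001  0.004]
```

View pics/s6b.png

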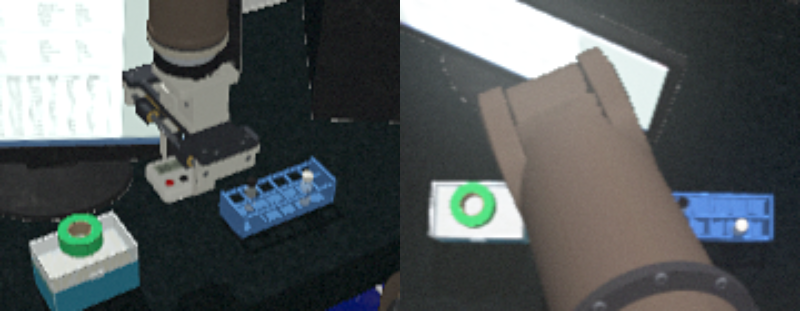

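The timer is held level above the gap (left crop 180,180). I'll lower it, release, rise and head for the bottle.

>>> apply_moves:
  targets:
    - [-2,1,30,0,0,0,40]
    - [0,0,35,0,0,0,40]
    - [0,0,25,0,0,0,40]
    - [0,0,14,0,0,0,40]
    - [0,0,7.5,0,0,0,40]
    - [0,0,0,0,0,0,40]
    - [0,0,0,0,0,0,70]
    - [0,0,0,0,0,0,80]
    - [0,0,0,0,0,0,85]
    - [0,0,-20,0,0,0,85]
    - [0,0,-45,0,0,0,85]
    - [0,0,-50,0,0,0,91]
    - [0,0,-50,0,0,0,91]

```text
time_s: 13.92
eef_pos: [451.9, 4.3, 183.3]
eef_rot: [-0.0, 0.707, 0.707, -0.0]
ft_force: [1.0, -0.8, 0.0]
finger_gap: 91.1
```

>>> apply_moves:
  targets:
    - [40,0,-10,0,0,0,91]
    - [45,0,0,0,0,0,91]
    - [45,0,0,0,0,0,91]
    - [45,0,0,0,0,0,91]
    - [45,-5,0,0,0,0,91]
    - [45,-5,0,0,0,0,91]
    - [45,-5,0,0,0,0,91]
    - [45,-3,0,0,0,0,91]
    - [30,0,0,0,0,0,91]
    - [0,0,0,0,0,0,91]

```text
time_s: 15.18
eef_pos: [433.0, 391.8, 191.6]
eef_rot: [-0.001, 0.706, 0.708, 0.0]
ft_force: [-0.3, -0.3, -0.4]
finger_gap: 91.0
```

```bash
python3 - <<'E'
from h import *
plan(434,394,59,np.pi/2)
s=snap('scene','s7');t=snap('top','t7')
a=cv2.resize(s[200:340,90:270],(400,311));b=cv2.resize(t[150:290,170:350],(400,311))
cv2.imwrite('pics/s7b.png',np.hstack([a,b])[:,:,::-1])
W=([0,0,150],[180,70,255])
try: print(*blob('top',t,(242,203,274,243),*W,18))
except Exception as e: print(e)
E
```

```text
pos [433.  391.8 191.6] j [-0.36  0.5  -0.67  1.7   0.35  1.06 -1.14] gap 91.0 F [-0.3 -0.3 -0.4]
shift [  2.    1.1 132.6] turn [-0.001 -0.002  0.003]
[455.6  16.3  61.5  61.    0.9] (2, 11, 23, 23)
```

View pics/s7b.png

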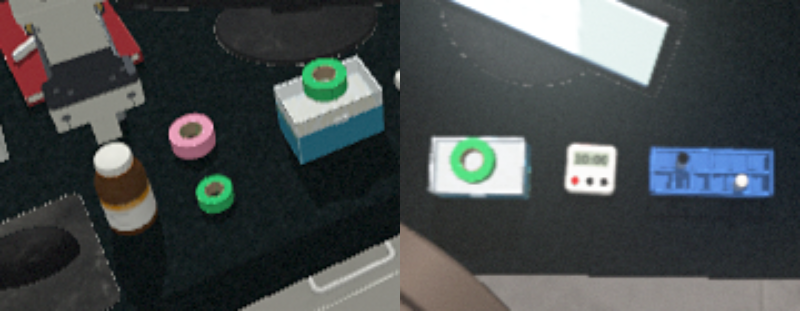

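The timer sits at (456,16) against a target of (452,17). The gripper is over the white-capped bottle, whose refined position is (437,395). I'll go down to z=59, grip and lift.

>>> apply_moves:
  targets:
    - [3,4,30,0,0,0,91]
    - [0,0,35,0,0,0,91]
    - [0,0,30,0,0,0,91]
    - [0,0,22,0,0,0,91]
    - [0,0,12,0,0,0,91]
    - [0,0,3.5,0,0,0,91]
    - [0,0,0,0,0,0,91]
    - [0,0,0,0,0,0,55]
    - [0,0,0,0,0,0,35]
    - [0,0,0,0,0,0,35]
    - [0,0,0,0,0,0,35]
    - [0,0,0,0,0,0,35]
    - [0,0,0,0,0,0,35]

```text
time_s: 16.9
eef_pos: [437.9, 392.3, 59.3]
eef_rot: [-0.0, 0.707, 0.707, -0.0]
ft_force: [-1.0, -1.1, 2.3]
finger_gap: 50.0
```

>>> apply_moves:
  targets:
    - [0,0,-15,0,0,0,35]
    - [0,0,-30,0,0,0,35]
    - [0,0,-40,0,0,0,35]
    - [0,0,-40,0,0,0,35]
    - [0,0,-15,0,0,0,35]
    - [0,0,0,0,0,0,35]

```text
time_s: 17.65
eef_pos: [438.6, 392.4, 200.0]
eef_rot: [0.0, 0.707, 0.707, 0.001]
ft_force: [0.2, -0.0, -2.4]
finger_gap: 50.2
```

```bash
python3 - <<'E'
from h import *
plan(452,-264,199,np.pi/2)
s=snap('scene','s8');t=snap('top','t8')
a=cv2.resize(s[180:320,60:240],(400,311));b=cv2.resize(t[150:290,50:230],(400,311))
cv2.imwrite('pics/s8b.png',np.hstack([a,b])[:,:,::-1])
E
```

```text
pos [438.6 392.4 200. ] j [-0.35  0.5  -0.68  1.68  0.35  1.08 -1.13] gap 50.2 F [ 0.2 -0.  -2.4]
shift [-6.564e+02  1.370e+01  4.000e-01] turn [ 0.001 -0.001 -0.   ]
```

View pics/s8b.png

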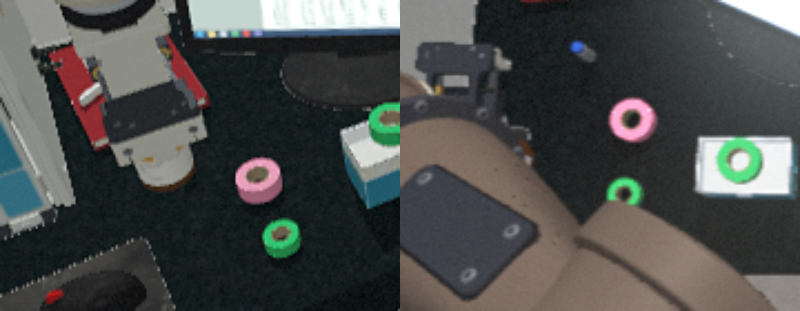

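The bottle is lifted upright. Carrying it over to (452,-265).

>>> apply_moves:
  targets:
    - [-20,0,0,0,0,0,35]
    - [-40,0,0,0,0,0,35]
    - [-40,1,0,0,0,0,35]
    - [-40,1,0,0,0,0,35]
    - [-40,1,0,0,0,0,35]
    - [-40,1,0,0,0,0,35]
    - [-40,1,0,0,0,0,35]
    - [-40,1,0,0,0,0,35]
    - [-40,1,0,0,0,0,35]
    - [-40,1,0,0,0,0,35]
    - [-40,1,0,0,0,0,35]
    - [-40,1,0,0,0,0,35]
    - [-40,1,0,0,0,0,35]
    - [-40,1,0,0,0,0,35]
    - [-40,1,0,0,0,0,35]
    - [-40,1,0,0,0,0,35]
    - [-40,0,0,0,0,0,35]
    - [-25,0,0,0,0,0,35]
    - [-13,0,0,0,0,0,35]
    - [0,0,0,0,0,0,35]

```text
time_s: 20.25
eef_pos: [450.3, -305.8, 198.0]
eef_rot: [-0.002, 0.708, 0.707, -0.0]
ft_force: [-1.6, 1.5, -2.6]
finger_gap: 50.2
```

```bash
python3 - <<'E'
from h import *
plan(452,-265,60,np.pi/2)
E
```

```text
pos [ 450.3 -305.8  198. ] j [ 0.87  0.4  -0.49  1.79  0.22  1.01  0.29] gap 50.2 F [-1.6  1.5 -2.6]
shift [ 40.6   2.1 138.1] turn [-0.003 -0.002 -0.001]
```

>>> apply_moves:
  targets:
    - [20,1,0,0,0,0,35]
    - [20.5,1,0,0,0,0,35]
    - [0,0,35,0,0,0,35]
    - [0,0,35,0,0,0,35]
    - [0,0,30,0,0,0,35]
    - [0,0,15,0,0,0,35]
    - [0,0,0,0,0,0,35]

```text
time_s: 21.12
eef_pos: [454.1, -264.0, 84.0]
eef_rot: [-0.001, 0.707, 0.708, -0.0]
ft_force: [-0.1, 0.2, -0.9]
finger_gap: 50.1
```

```bash
python3 - <<'E'
from h import *
plan(452,-265,60,np.pi/2)
E
```

```text
pos [ 454.1 -264.    84. ] j [ 0.76  0.51 -0.45  1.96  0.32  0.75  0.12] gap 50.1 F [-0.1  0.2 -0.9]
shift [-1.  -2.1 24. ] turn [-0.001 -0.001  0.001]
```

Lower, release, rise, then look.

>>> apply_moves:
  targets:
    - [-1,-2,12,0,0,0,35]
    - [0,0,8,0,0,0,35]
    - [0,0,4,0,0,0,35]
    - [0,0,0,0,0,0,35]
    - [0,0,0,0,0,0,60]
    - [0,0,0,0,0,0,75]
    - [0,0,0,0,0,0,85]
    - [0,0,0,0,0,0,91]
    - [0,0,-20,0,0,0,91]
    - [0,0,-40,0,0,0,91]
    - [0,0,-40,0,0,0,91]
    - [0,0,-40,0,0,0,91]
    - [40,0,0,0,0,0,91]
    - [40,0,0,0,0,0,91]
    - [40,0,0,0,0,0,91]
    - [40,0,0,0,0,0,91]
    - [40,0,0,0,0,0,91]
    - [40,0,0,0,0,0,91]
    - [40,0,0,0,0,0,91]
    - [40,0,0,0,0,0,91]

```text
time_s: 23.62
eef_pos: [452.0, 54.9, 200.4]
eef_rot: [0.0, 0.707, 0.707, 0.0]
ft_force: [-0.5, 0.2, -0.6]
finger_gap: 90.7
```

```bash
python3 - <<'E'
from h import *
plan(598,369,130,np.pi/2)
s=snap('scene','s9');t=snap('top','t9')
a=cv2.resize(s[130:270,260:440],(400,311));b=cv2.resize(t[150:290,250:430],(400,311))
cv2.imwrite('pics/s9b.png',np.hstack([a,b])[:,:,::-1])
E
```

```text
pos [452.   54.9 200.4] j [ 0.32  0.28 -0.67  1.98  0.21  0.95 -0.46] gap 90.7 F [-0.5  0.2 -0.6]
shift [314.1 145.9  70.3] turn [ 0.  0. -0.]
```

View pics/s9b.png

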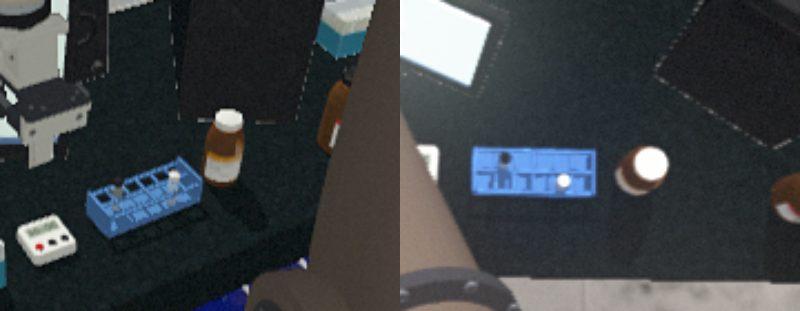

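>>> apply_moves:
  targets:
    - [39,0,0,0,0,0,91]
    - [39,0,0,0,0,0,91]
    - [39,0,0,0,0,0,91]
    - [39,0,0,0,0,0,91]
    - [39,0,0,0,0,0,91]
    - [39,0,0,0,0,0,70]
    - [40,0,0,0,0,0,60]
    - [40,0,0,0,0,0,55]
    - [0,36,0,0,0,0,50]
    - [0,36,20,0,0,0,50]
    - [0,37,25,0,0,0,50]
    - [0,37,25,0,0,0,50]
    - [0,0,0,0,0,0,50]

```text
time_s: 25.35
eef_pos: [600.5, 364.2, 126.6]
eef_rot: [0.0, 0.709, 0.706, -0.002]
ft_force: [-0.0, 0.3, -0.2]
finger_gap: 50.1
```

```bash
python3 - <<'E'
from h import *
print('bottle cap',tri((363.4,222.9),(362.6,182.7)),np.round(ray('top',363.4,222.9,105),1))
plan(598,368,31,np.pi/2)
s=snap('scene','s10');t=snap('top','t10')
a=cv2.resize(s[150:290,80:260],(400,311));b=cv2.resize(t[90:230,70:250],(400,311))
cv2.imwrite('pics/s10b.png',np.hstack([a,b])[:,:,::-1])
E
```

```text
bottle cap [ 454.8 -266.7   99.1] [ 453.8 -265.8  105. ]
pos [600.5 364.2 126.6] j [-0.28  0.74 -0.6   1.44  0.44  1.1  -0.96] gap 50.1 F [-0.   0.3 -0.2]
shift [ 4.1 -2.3 95.6] turn [-0.002  0.004 -0.004]
```

View pics/s10b.png

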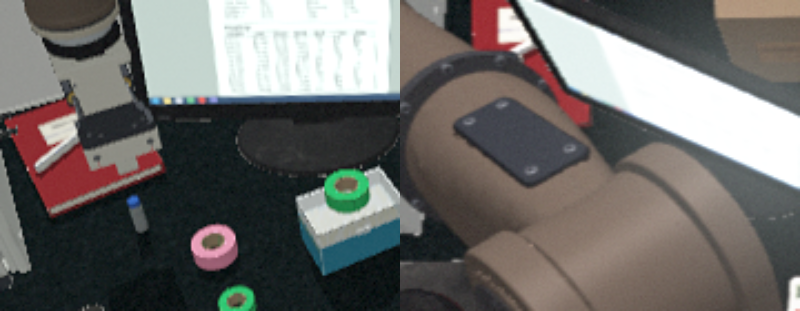

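The bottle stands at (454,-266), within tolerance. The blue vial is upright below the gripper (left crop 138,215), so I'll lower and grip it.

>>> apply_moves:
  targets:
    - [4,-2,25,0,0,0,50]
    - [0,0,30,0,0,0,50]
    - [0,0,25,0,0,0,50]
    - [0,0,16,0,0,0,50]
    - [0,0,0,0,0,0,50]
    - [0,0,0,0,0,0,25]
    - [0,0,0,0,0,0,5]
    - [0,0,0,0,0,0,5]
    - [0,0,0,0,0,0,5]
    - [0,0,0,0,0,0,5]
    - [0,0,0,0,0,0,5]
    - [0,0,-20,0,0,0,5]
    - [0,0,-35,0,0,0,5]
    - [0,0,-40,0,0,0,5]
    - [0,0,-35,0,0,0,5]
    - [0,0,0,0,0,0,5]

```text
time_s: 27.45
eef_pos: [597.4, 373.4, 169.1]
eef_rot: [0.0, 0.707, 0.707, 0.003]
ft_force: [0.1, -0.2, -0.6]
finger_gap: 14.5
```

The vial is gripped (gap 14.5). Jaws along x would put the gripper body onto the bottle's cap when placing, so I'll carry the vial over, then turn the jaws along y.

>>> apply_moves:
  targets:
    - [0,-27,-10,0,0,0,5]
    - [0,-38,-10,0,0,0,5]
    - [0,-38,0,0,0,0,5]
    - [0,-38,0,0,0,0,5]
    - [0,-36,0,0,0,0,5]
    - [-30,0,0,0,0,0,5]
    - [-40,0,0,0,0,0,5]
    - [-40,0,0,0,0,0,5]
    - [-40,0,0,0,0,0,5]
    - [-40,0,0,0,0,0,5]
    - [-40,0,0,0,0,0,5]
    - [-40,0,0,0,0,0,5]
    - [-40,0,0,0,0,0,5]
    - [-40,0,0,0,0,0,5]
    - [-40,0,0,0,0,0,5]
    - [-40,0,0,0,0,0,5]
    - [-40,0,0,0,0,0,5]
    - [-40,0,0,0,0,0,5]
    - [-40,0,0,0,0,0,5]
    - [-40,0,0,0,0,0,5]

```text
time_s: 29.95
eef_pos: [418.8, -219.4, 184.4]
eef_rot: [-0.0, 0.707, 0.707, -0.0]
ft_force: [0.1, -0.1, -0.1]
finger_gap: 14.5
```

>>> apply_moves:
  targets:
    - [-40,0,0,0,0,0,5]
    - [-8,0,0,0,0,0.13,5]
    - [0,0,0,0,0,0.18,5]
    - [0,0,0,0,0,0.18,5]
    - [0,0,0,0,0,0.18,5]
    - [0,0,0,0,0,0.18,5]
    - [0,0,0,0,0,0.18,5]
    - [0,0,0,0,0,0.18,5]
    - [0,0,0,0,0,0.18,5]
    - [0,0,0,0,0,0.18,5]
    - [0,0,0,0,0,0,5]

```text
time_s: 31.32
eef_pos: [419.0, -265.9, 184.2]
eef_rot: [-0.0, 1.0, 0.001, -0.0]
ft_force: [0.2, -0.2, -0.3]
finger_gap: 13.8
```

```bash
python3 - <<'E'
from h import *
plan(384,-265,110,0)
E
```

```text
pos [ 419.  -265.9  184.2] j [ 0.61  0.3  -0.19  1.94  0.07  0.91 -1.18] gap 13.8 F [ 0.2 -0.2 -0.3]
shift [-35.   -1.   74.2] turn [-0.     0.     0.002]
```

>>> apply_moves:
  targets:
    - [-17,0,0,0,0,0,5]
    - [-18,0,0,0,0,0,5]
    - [0,-1,30,0,0,0,5]
    - [0,0,35,0,0,0,5]
    - [0,0,35,0,0,0,5]
    - [0,0,9,0,0,0,5]
    - [0,0,0,0,0,0,5]
    - [0,0,0,0,0,0,5]

```text
time_s: 32.33
eef_pos: [384.7, -265.8, 76.4]
eef_rot: [0.001, 1.0, 0.0, 0.001]
ft_force: [0.5, -0.9, -0.2]
finger_gap: 13.9
```

```bash
python3 - <<'E'
from h import *
plan(384,-265,35,0)
s=snap('scene','s11');t=snap('top','t11')
x,y,z=arm.get_state()['eef_pos']
print('vial bottom expected at scene px',proj('scene',[[x,y,z-34.2],[x,y,0]]).round(1))
a=cv2.resize(s[150:240,310:400],(400,400),interpolation=cv2.INTER_CUBIC);b=cv2.resize(t[200:280,310:390],(400,400),interpolation=cv2.INTER_CUBIC)
cv2.imwrite('pics/s11b.png',np.hstack([a,b])[:,:,::-1])
E
```

```text
pos [ 384.7 -265.8   76.4] j [ 0.62  0.41 -0.17  2.12  0.12  0.62 -1.2 ] gap 13.9 F [ 0.5 -0.9 -0.2]
shift [-0.7 -0.9 41.4] turn [ 0.001 -0.002  0.001]
vial bottom expected at scene px [[374.7 210.6]
 [372.4 221.2]]
```

View pics/s11b.png

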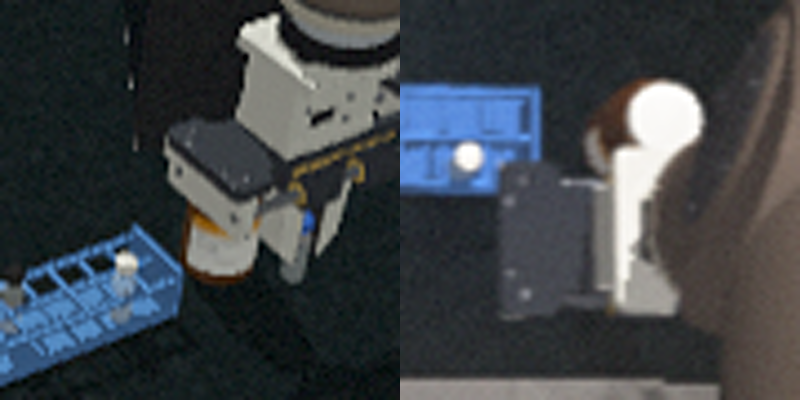

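The vial is held upright, with its bottom where expected (scene 376,213), and the bottle stands behind it, clear of the gripper body. I'll lower slowly and release.

>>> apply_moves:
  targets:
    - [-1,-1,15,0,0,0,5]
    - [0,0,13,0,0,0,5]
    - [0,0,8,0,0,0,5]
    - [0,0,0,0,0,0,5]
    - [0,0,3,0,0,0,5]
    - [0,0,1,0,0,0,5]
    - [0,0,0,0,0,0,5]

```text
time_s: 33.3
eef_pos: [383.2, -264.3, 35.3]
eef_rot: [0.0, 1.0, 0.0, 0.0]
ft_force: [0.1, -0.3, -0.4]
finger_gap: 14.3
```

>>> apply_moves:
  targets:
    - [0,0,1,0,0,0,5]
    - [0,0,0,0,0,0,5]

```text
time_s: 33.55
eef_pos: [383.3, -264.4, 34.4]
eef_rot: [0.0, 1.0, 0.0, 0.0]
ft_force: [-0.3, -0.7, 1.8]
finger_gap: 14.2
```

>>> apply_moves:
  targets:
    - [0,0,0.7,0,0,0,5]
    - [0,0,0,0,0,0,5]

```text
time_s: 33.8
eef_pos: [383.5, -264.5, 34.3]
eef_rot: [0.0, 1.0, 0.0, 0.0]
ft_force: [-1.9, 2.7, 11.9]
finger_gap: 14.4
```

Contact with the worktop, at 12 N. I'll ease off, open, rise and withdraw.

>>> apply_moves:
  targets:
    - [0,0,-0.7,0,0,0,5]
    - [0,0,0,0,0,0,18]
    - [0,0,0,0,0,0,28]
    - [0,0,0,0,0,0,40]
    - [0,0,0,0,0,0,50]
    - [0,0,-15,0,0,0,50]
    - [0,0,-30,0,0,0,50]
    - [0,0,-40,0,0,0,50]
    - [0,0,-40,0,0,0,50]
    - [0,0,-40,0,0,0,50]
    - [0,-40,0,0,0,0,50]
    - [0,-40,0,0,0,0,50]
    - [0,-40,0,0,0,0,50]
    - [0,-40,0,0,0,0,50]
    - [0,-40,0,0,0,0,50]
    - [0,-40,0,0,0,0,50]
    - [0,-40,0,0,0,0,50]
    - [0,-40,0,0,0,0,50]
    - [0,-40,0,0,0,0,50]
    - [0,0,0,0,0,0,50]

```text
time_s: 36.3
eef_pos: [382.8, 98.5, 200.3]
eef_rot: [-0.0, 1.0, 0.003, 0.001]
ft_force: [0.6, -0.9, 0.7]
finger_gap: 49.9
```

```bash
python3 - <<'E'
from h import *
print(arm.get_state()['eef_pos'].round(1))
s=snap('scene','s12');t=snap('top','t12')
a=cv2.resize(s[150:290,200:380],(400,311));b=cv2.resize(t[180:270,180:400],(760,311))
cv2.imwrite('pics/s12b.png',np.vstack([np.hstack([a,np.zeros((311,360,3),np.uint8)]),b])[:,:,::-1])
B=([100,110,60],[125,255,255]);W=([0,0,150],[180,70,255]);G=([45,120,80],[80,255,255])
for nm,n,im,bx,c,z in [('vial','top',t,(345,230,375,262),B,50),('cap','top',t,(350,205,380,240),W,105),('timer','top',t,(242,203,274,243),W,18),('roll','top',t,(180,190,240,250),G,94),('vial','scene',s,(365,195,400,225),B,50)]:
    try: print(nm,n,*blob(n,im,bx,*c,z))
    except Exception as e: print(nm,n,e)
E
```

```text
[382.8  98.5 200.3]
vial top [ 382.2 -265.    13.2   13.4    1. ] (12, 20, 6, 6)
cap top [ 453.5 -263.5   36.    38.2    0.9] (5, 11, 16, 15)
timer top [454.2  15.2  58.7  58.8   0.9] (3, 12, 22, 22)
roll top max() iterable argument is empty
vial scene [ 378.1 -259.7   11.6   23.5   49.7] (8, 13, 5, 6)
```

View pics/s12b.png

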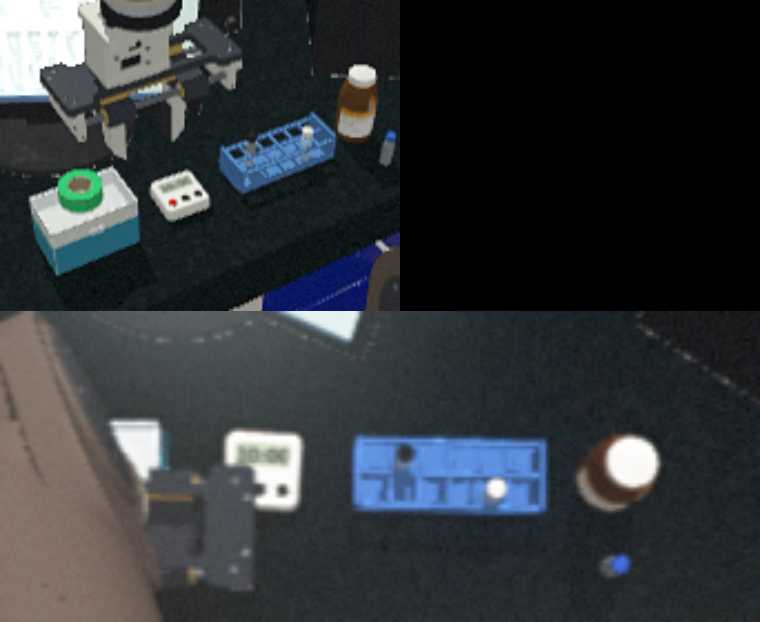

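All four are in place: vial (383,-265), bottle (454,-265), timer (455,16), and the roll still centred on the lid. The gripper is open and touching nothing, so I'm handing in.

```bash
python3 -c "
from workcell import arm
print(arm.close_job(), arm.get_state()['time_s'])"
```

```text
the job is handed in; nothing more can be done
the job is handed in; nothing more can be done
```

The station is set out and the job handed in at about 36 s of the 144 s allowed. The hand-in gave no verdict. In my last pictures all four pieces were within tolerance, and nothing was knocked over.

| Piece | Measured (mm) | Target (mm) |
|---|---|---|
| Green roll, flat on the lid | (452, 149) | lid centre about (451, 149) |
| Timer, screen up in the gap | (455, 16) | (452, 17) |
| White-capped bottle | (454, -265), about 31 mm off the rack end | 30 ±16 off the rack end |
| Blue-capped vial | (383, -265), about 37 mm clear in front of the bottle | 15 to 45 clear |

- **Left alone:** the vials in the rack show no movement. The black-capped bottle was never approached; it was standing upright when last seen, but it is not in the final crop.
- **Checks that failed or disagreed:** the final top-view check of the roll failed because the arm hid it. Its position is from the earlier look right after placing, and the scene view still showed it on the lid at the end.
- **Camera disagreement:** the two cameras differ by about 4–7 mm on the vial. The scene view puts it at (378, -260), which is partly because that view sees the cap's side. This is still inside the limits, though at about 76 mm from the bottle it is close to the 79 mm maximum.
- **Force:** setting the vial down briefly pressed the worktop at 12 N.

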